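Hold a re-glued knocking block in the corner of fence and stop

TASK

The black rubber facing of the knocking block has just been glued on again and must set flush with the block's end and underside. Lay the block flat on the board with its rubber face against the fence, a few centimetres short of the stop, and slide it along the fence until its end meets the stop; then press it with one diagonal push against the fence, against the stop and down onto the board all at once, firmly, with about 10 N each way. Finish while still holding that push, and leave the things lying around as they are.

Things in the scene. Friction and masses are not known exactly. Their poses are not given: they have to be found in the camera images.
- board: Fixed white coated gluing board, 135 (x) x 370 (y) x 9 (z) mm, lying on the table. Its origin is on the table under the middle of the fence bar; the board reaches from x = -105 mm (edge towards the robot) to x = +30 mm, and from y = -185 to +185 mm. Board, fence and stop are waxed against glue, so things slide easily on them (friction 0.1 to 0.15). Its place and yaw vary.
- fence: Fixed aluminium bar, screwed along the far edge of the board: 30 (x) x 360 (y) x 22 (z) mm, so its top is 31 mm above the table. Origin at the centre of its underside, on the board. Its y axis runs along the bar; its front face, x = -15 mm, looks towards the robot. Nothing stands close behind it.
- stop: Fixed dark steel stop clamped on the fence near its left or right end (varies): a saddle over the bar, 24 mm wide (y), with a screw head up to 36.5 mm above the board, and a nose, 24 mm wide and 30.5 mm high, from the fence out to x = -75.5 mm. The nose's side faces, y = -12 and +12 mm, are the stop faces. Origin on the board under the middle of the bar; axes as the fence's. It does not give way.
- plain_clamp: The same saddle without a nose, fixed near the other end of the fence: 24 mm wide (y), screw head up to 36.5 mm above the board; it overhangs the front of the fence by 5.5 mm, from 22 mm above the board. It is no stop; the block belongs between it and the stop. Origin and axes as for the stop.
- block_center (a point): Centre of the loose knocking block: beech with a black rubber facing, 51 (x) x 110 (y) x 50 (z) mm, 0.28 to 0.56 kg, flat on the table in front of the board at the start. On the board it stands 28 mm higher than the fence, so it can be gripped across its 51 mm above the fence. z is up; the rubber face is the long side at x = -25.5 mm and at the start looks towards the fence within 40 degrees.
- rubber_face (a point): Centre of the block's rubber face (half-way up); axes as for block_center, so -x points out of the rubber.
- block: The same block; origin at the centre of its underside, axes as for block_center.
- glue: Glue stick, upright, 24 mm across, 86 mm high. Bystander; origin at the centre of its underside.
- eraser: Eraser, 23 x 55 x 15 mm. Bystander; origin at the centre of its underside.
- cards: Banded pack of cards, 56 x 86 x 33 mm. Bystander; origin at the centre of its underside.
- folder: Bone folder, flat, 24 x 162 x 8 mm. Bystander; origin at the centre of its underside.
- weight: Brass weight, 29 mm across, 46 mm high. Bystander; origin at the centre of its underside.
- oil: Oil bottle, upright, 45 mm across, 138 mm high. Bystander; origin at the centre of its underside.
There are look-alikes about, which are no part of the job. Leave any green or yellow look-alike of the block alone.

How it is judged:
By the outcome, as a careful person would: the job done as asked, in the order asked, and still so for the second after the job is handed in, while the arm keeps its last pose, push and grip.
It also fails if it takes over 45 s, if anything falls off the work surface, if the arm or the gripper's body presses on something with over 40 N, if the wrist force passes 120 N, or if a joint passes its speed limit or range.

ROBOT

A 6-joint arm with a two-finger parallel gripper is mounted at the origin on the work surface; the furniture and walls round the work are solid. World frame = base frame: x ahead of the robot, y to its left, z up, the work surface at z = 0. Lengths are in mm, angles in rad, forces in N, time in s.
With the tool pointing down it reaches from about 275 to 750 mm from the base axis. Payload 10.2 kg.
Tool frame: the origin (TCP) lies where the fingers leave the gripper's body, on its centre line; the fingertips stand 73 mm ahead of it and the grasp point (between the pads) lies 54 mm ahead of it; x points along the fingers, z is the direction in which the jaws open and shut, and the axes are right-handed (so a half turn about x gives the same grasp; the last joint's range is limited). The gripper opens to 85 mm and grips with 20 to 120 N. Pads are 22 mm wide; open, the fingers measure 114 mm over their backs; the gripper's body (76 mm by 85 mm) begins 54 mm behind the grasp point. The pads swing forward as they close: fully open they stand 13 mm farther back than shut.
Start: joints at [-1.356, 0.313, 1.498, -0, 1.331, -0.223], TCP at [222.561, -475.498, 303.894] pointing down, gripper open.
Joint ranges: [-2.94, 2.94], [-0.97, 2.17], [0.19, 2.56], [-1.23, 4.37], [0.02, 3.11], [-2.88, 2.88]. Speed limits (rad/s): [2.39, 2.39, 3.01, 3.14, 3.14, 3.14].

INTERFACE

Orientations are given as a unit quaternion [w, x, y, z].
In Python, from plant import arm, readout, cams, finish_job gives the robot as it stands. The module is installed in compiled form; this text tells all that it offers. Calls block until the motion is done:
- arm.move_to(position, orientation): joint-space move of the TCP to a pose.
- arm.line_to(position, rate=150, frame=None): straight line of the TCP; frame=None keeps the orientation; rate is the mean speed in mm/s.
- arm.movej(angles): joint-space move.
- arm.command_gripper(opening): finger opening in mm; the grip force is fixed at half the most; returns when the fingers have stopped.
- arm.wait(seconds).
- arm.ik(position, orientation): joint angles nearest the present ones, or None.
- readout.observe(): the state.
- cams.read_camera(name): name is "scene" or "top"; returns a dict with "image" (384x512x3 uint8, red, green, blue), "mtx" (3x3 intrinsics, pixels), "xyz" and "orientation" of the camera in the world. Camera axes: x right, y down, z forward; pixel columns grow to the right and rows downward; lengths in mm; the calibration is good to about 2 mm. A picture is of the moment at which its call begins. There is no depth.
A pose or a line that the arm cannot do raises arm.Unreachable and nothing moves.
- finish_job(): hands the job in, once; it reports no verdict.
The state is a dict: "clock": time; "joint_positions": joint angles; "qd": joint speeds; "joint_torque": joint torques, N m; "tool_pos": TCP position; "tcp_rot": TCP orientation; "wrist_force": force on the tool from outside, world axes, zero at the start; "moment": the same for the moment, N m; "finger_gap": finger opening in mm.
Only numpy, scipy, OpenCV 4.12 (cv2) and the standard library are available. Lean on these libraries where they do the work, as an engineer would, in place of code of your own. Each camera call takes 0.05 s, during which the arm holds its last target.

## Working session

There is one attempt and no reset: what is moved stays moved. The work goes in short steps, each a Python script; the robot and the scene stay as the last script left them, time stands still between calls to the robot, and variables do not carry over. Pictures are saved under pics/ and viewed, and the job is handed in when it is done.

```bash
mkdir -p pics; python3 - <<'E'
from plant import arm, readout, cams
import cv2,numpy as np
for n in("scene","top"):
    c=cams.read_camera(n); cv2.imwrite(f"pics/{n}0.png",cv2.resize(c["image"][:,:,::-1],(800,600),interpolation=cv2.INTER_CUBIC))
    np.savez(n+"0.npz",**c); print(n,c["mtx"],c["xyz"],c["orientation"])
s=readout.observe();print(s["clock"],s["tcp_rot"],s["wrist_force"],s["finger_gap"])
E
```

```text
scene [[358.51832038   0.         257.30599643]
 [  0.         358.51832038 191.22730017]
 [  0.           0.           1.        ]] [-340.14306273 -658.62029512  647.23997342] [-0.44337163  0.78759329 -0.36711694  0.2198717 ]
top [[464.32117529   0.         259.45288273]
 [  0.         464.32117529 189.80397367]
 [  0.           0.           1.        ]] [ 248.69335577  -30.99511334 1611.78076553] [ 0.05261341 -0.69902673  0.71176388 -0.0445605 ]
0.1 [ 0.59634614  0.37980776  0.59691653 -0.37922026] [0.10275387 0.41935197 0.30663971] 85.55196175013276
```

View pics/scene0.png

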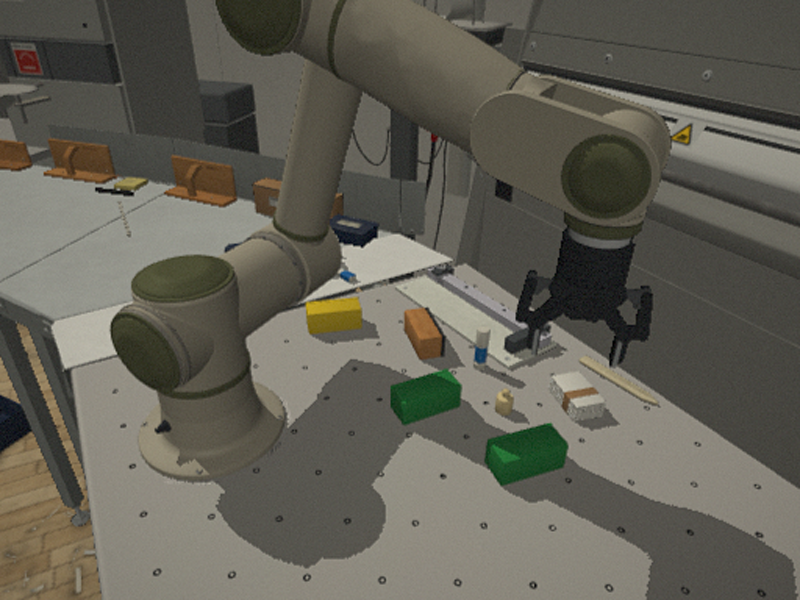

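View pics/top0.png

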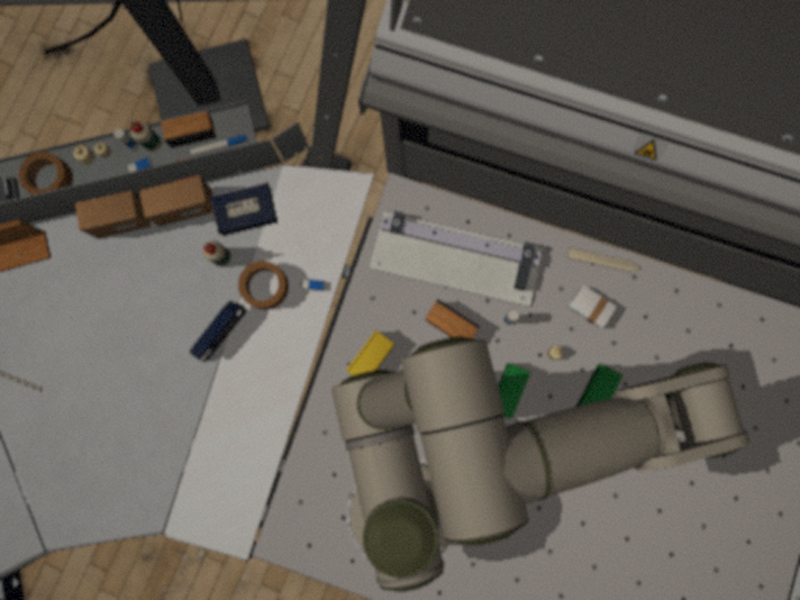

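```bash
cat > h.py <<'E'
import numpy as np,cv2
from scipy.spatial.transform import Rotation as R
def load(n):return dict(np.load(n+".npz"))
def rot(c):
    w,x,y,z=c["orientation"];return R.from_quat([x,y,z,w]).as_matrix()
def ray(c,u,v,z):
    d=rot(c)@np.linalg.inv(c["mtx"])@[u,v,1.];t=(z-c["xyz"][2])/d[2];return c["xyz"]+t*d
def proj(c,p):
    q=c["mtx"]@rot(c).T@(np.asarray(p,float)-c["xyz"]);return q[:2]/q[2]
def crop(c,u0,u1,v0,v1,k,fn):
    cv2.imwrite(fn,cv2.resize(c["image"][v0:v1,u0:u1,::-1],None,fx=k,fy=k,interpolation=cv2.INTER_CUBIC))
E
python3 - <<'E'
from h import *
t=load("top0");s=load("scene0")
crop(t,230,410,130,240,4,"pics/tc.png"); crop(s,240,400,160,280,5,"pics/sc.png")
E
```

```text
(no output)
```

View pics/tc.png

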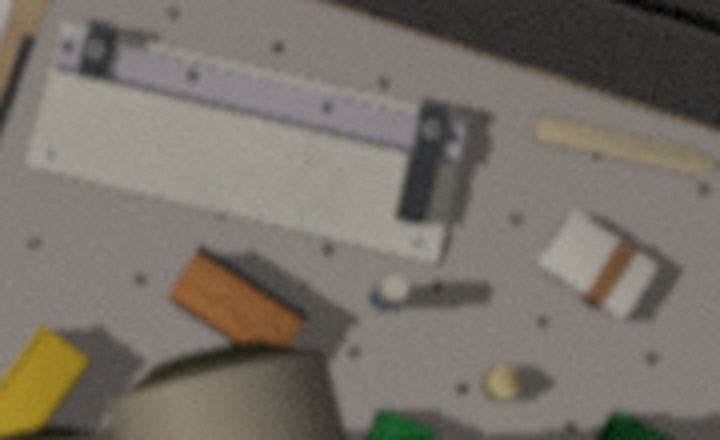

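View pics/sc.png

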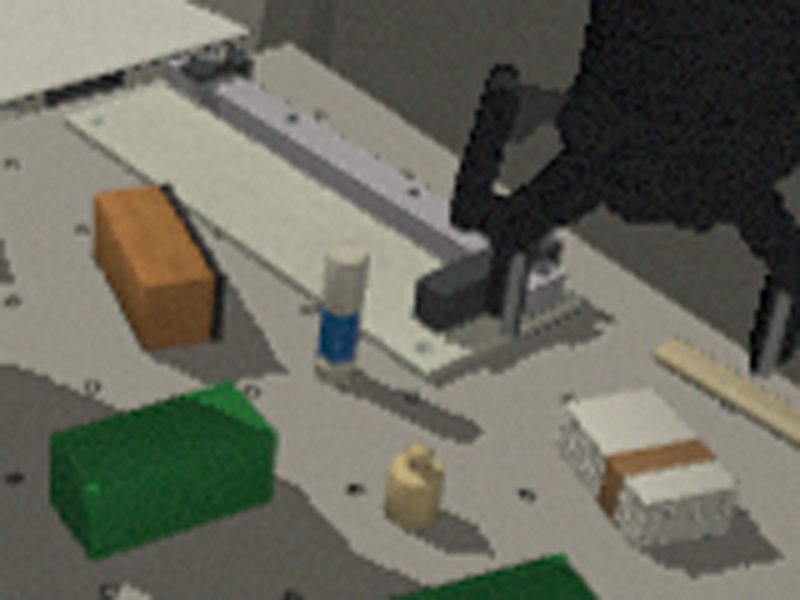

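The block is the orange beech one with a black strip (top crop 237,300; scene crop 155,265). The two green ones (405,430 and 640,430 in the top crop) and the yellow one (40,375) are look-alikes. The stop is at the right end of the fence (425,160 in the top crop), and the plain clamp is at the left end (97,50).

```bash
cat > meas.py <<'E'
from h import *
def edge(c,p,q,z,n=60,half=4,off=.12):
    "subpixel edge along line p->q: max gradient of gray across; fit line; return world points of ends"
    g=cv2.GaussianBlur(cv2.cvtColor(c["image"],cv2.COLOR_RGB2GRAY),(0,0),.7).astype(np.float32)
    p,q=np.array(p,float),np.array(q,float);d=(q-p)/np.linalg.norm(q-p);m=np.array([-d[1],d[0]])
    o=np.arange(-half,half+.01,.1);pts=[]
    for a in np.linspace(off,1-off,n):
        xy=(p+a*(q-p))+o[:,None]*m
        v=cv2.remap(g,xy[:,0].astype(np.float32)[None],xy[:,1].astype(np.float32)[None],cv2.INTER_LINEAR)[0]
        gr=np.abs(np.gradient(v)); w=gr*(gr>.6*gr.max()); pts.append((p+a*(q-p))+ (o*w).sum()/w.sum()*m)
    pts=np.array(pts,np.float32)
    vx,vy,x,y=cv2.fitLine(pts,cv2.DIST_HUBER,0,.01,.01).ravel()
    r=np.abs((pts-[x,y])@[-vy,vx]); 
    P=[ray(c,x+k*vx,y+k*vy,z)[:2] for k in(-10,10)]
    D=P[1]-P[0];D/=np.linalg.norm(D)
    return P[0],D,np.median(r)
def inter(e,f):
    t=np.linalg.solve(np.c_[e[1],-f[1]],f[0]-e[0]);return e[0]+t[0]*e[1]
E
python3 - <<'E'
from meas import *
t=load("top0");s=load("scene0")
T=lambda x,y:(230+x/4-.375,130+y/4-.375); S=lambda x,y:(240+x/5-.4,160+y/5-.4)
def go(n,c,p,q,z,**k):
    e=edge(c,p,q,z,**k);print(n,e[0].round(1),np.degrees(np.arctan2(e[1][1],e[1][0])).round(2),e[2].round(2));return e
bf=go("boardfront",t,T(28,165),T(440,262),9,half=3)
bl=go("boardleft",t,T(28,165),T(52,80),9,half=2.5)
br=go("boardright",t,T(440,262),T(450,200),9,half=2)
ff=go("fencefront top",t,T(115,82),T(405,147),31,half=2)
fb=go("fenceback",t,T(120,48),T(415,105),31,half=2)
sf=go("stopface",t,T(417,150),T(399,218),39.5,half=2.5)
bfs=go("S boardfront",s,S(65,122),S(430,378),9,half=3)
ffs=go("S fencefront",s,S(220,90),S(440,228),31,half=2.5)
ss=go("S stop nose",s,S(418,285),S(485,252),39.5,half=2.5)
print("S nose corner",ray(s,*S(417,288),39.5))
print("corners",inter(bf,bl),inter(bf,br),inter(ff,sf))
print('block scene')
for p in((95,195),(155,187),(212,277),(145,289)):print(ray(s,*S(*p),50).round(1))
print('block top')
for p in((172,293),(200,258),(204,249),(300,322)):print(ray(t,*T(*p),50).round(1))
print('bottom',ray(s,*S(152,348),0),ray(s,*S(212,338),0))
print("glue",ray(t,*T(396,288),86),ray(s,*S(340,370),0))
E
```

```text
boardfront [501.1 -81.2] -104.83 0.12
boardleft [539.9  67.1] -14.9 0.11
boardright [ 448.4 -289.3] -16.45 0.08
fencefront top [583.7 -91.9] -104.23 0.15
fenceback [ 619.8 -115. ] -102.12 0.33
stopface [ 479.7 -250. ] -15.45 0.12
S boardfront [491.9 -96. ] -104.75 0.25
S fencefront [ 583.4 -102.5] -104.47 0.09
S stop nose [ 472.4 -255.3] -12.66 0.08
S nose corner [ 472.37695665 -262.28513319   39.5       ]
corners [540.28462309  66.9745354 ] [ 446.16168425 -288.60989184] [ 539.39278963 -266.52104062]
block scene
[413.9 -62.   50. ]
[446.6 -84.6  50. ]
[ 388.4 -171.6   50. ]
[ 352.7 -149.4   50. ]
block top
[419.6 -58.8  50. ]
[448.9 -83.1  50. ]
[456.6 -86.7  50. ]
[ 393.  -166.1   50. ]
bottom [ 3.64470693e+02 -1.47875727e+02  1.13686838e-13] [ 396.37680813 -169.26786454    0.        ]
glue [ 416.33887387 -242.95014523   86.        ] [ 420.43881527 -245.50527617    0.        ]
```

```bash
python3 - <<'E'
from meas import *
t=load("top0");s=load("scene0")
T=lambda x,y:(230+x/4-.375,130+y/4-.375); S=lambda x,y:(240+x/5-.4,160+y/5-.4)
def go(n,c,p,q,z,**k):
    e=edge(c,p,q,z,**k);print(n,e[0].round(1),np.degrees(np.arctan2(e[1][1],e[1][0])).round(2),e[2].round(2));return e
l=go("S robot-side long top",s,S(95,195),S(145,289),50,half=1.5)
a=go("S far end top",s,S(97,195),S(155,187),50,half=1.5)
b=go("S near end top",s,S(145,289),S(212,277),50,half=1.5)
l2=go("T robot-side",t,T(172,293),T(235,333),50,half=2)
r2=go("T rubber bdry",t,T(203,252),T(300,320),50,half=2)
a2=go("T far end",t,T(172,293),T(200,258),50,half=2)
print(inter(l,a),inter(l,b),inter(l2,a2),inter(r2,a2))
hsv=cv2.cvtColor(t["image"],cv2.COLOR_RGB2HSV)
m=((hsv[...,0]<18)&(hsv[...,1]>110)&(hsv[...,2]>60)).astype(np.uint8)
cs=[c for c in cv2.findContours(m,0,2)[0] if cv2.contourArea(c)>150 and 270<c[:,0,0].mean()<310 and 185<c[:,0,1].mean()<225]
for c in cs:
    print(cv2.contourArea(c)); print([ray(t,*p,50)[:2].round(1) for p in cv2.boxPoints(cv2.minAreaRect(c))])
E
```

```text
S robot-side long top [411.4 -64.8] -125.77 0.08
S far end top [406.7 -48.2] -42.35 0.1
S near end top [ 345.9 -141.7] -35.4 0.06
T robot-side [420.  -55.7] -128.79 0.33
T rubber bdry [ 437.3 -106.2] -126.12 0.16
T far end [409.8 -47.2] -36.97 0.07
[416.80310227 -57.35563561] [ 352.62366819 -146.45045232] [420.38089758 -55.19620349] [455.31892778 -81.49626657]
376.5
[array([415.5, -55.3]), array([455.9, -83.3]), array([ 394.1, -171.3]), array([ 354.1, -143.2])]
```

```bash
cat > r.py <<'E'
import numpy as np
from scipy.spatial.transform import Rotation as R
def quat(deg):
    f=np.radians(deg);X=np.array([0,0,-1.]);Z=np.array([np.cos(f),np.sin(f),0]);Y=np.cross(Z,X)
    q=R.from_matrix(np.c_[X,Y,Z]).as_quat();return np.array([q[3],*q[:3]])
def st(readout,tag=""):
    s=readout.observe();print(tag,"t",round(s["clock"],2),"p",np.round(s["tool_pos"],1),"F",np.round(s["wrist_force"],1),"M",np.round(s["moment"],2),"gap",round(s["finger_gap"],1));return s
E
python3 - <<'E'
from r import *
from plant import arm,readout
for d in(-35.8,144.2,-14.6,165.4):
    j=arm.ik([405.5,-115.5,150],quat(d));k=arm.ik([538,-175,150],quat(d));print(d,j is not None and np.round(j,2),k is not None and np.round(k,2))
E
```

```text
-35.8 [-0.56  0.3   1.98 -0.    0.86  0.07] [-0.52  0.56  1.55 -0.    1.02  0.1 ]
144.2 False False
-14.6 [-0.56  0.3   1.98 -0.    0.86 -0.3 ] [-0.52  0.56  1.55 -0.    1.02 -0.27]
165.4 [-0.56  0.3   1.98 -0.    0.86  2.84] [-0.52  0.56  1.55 -0.    1.02  2.87]
```

```bash
python3 - <<'E'
from r import *
from plant import arm,readout,cams
import cv2
arm.move_to([405.5,-115.5,190],quat(-35.8));st(readout)
c=cams.read_camera("scene");np.savez("scene1.npz",**c)
from h import crop
crop(c,200,400,140,290,4,"pics/s1.png")
E
```

```text
t 1.65 p [ 405.7 -116.3  190.3] F [-0.3 -0.6  1. ] M [ 0.01  0.01 -0.04] gap 85.5
```

View pics/s1.png

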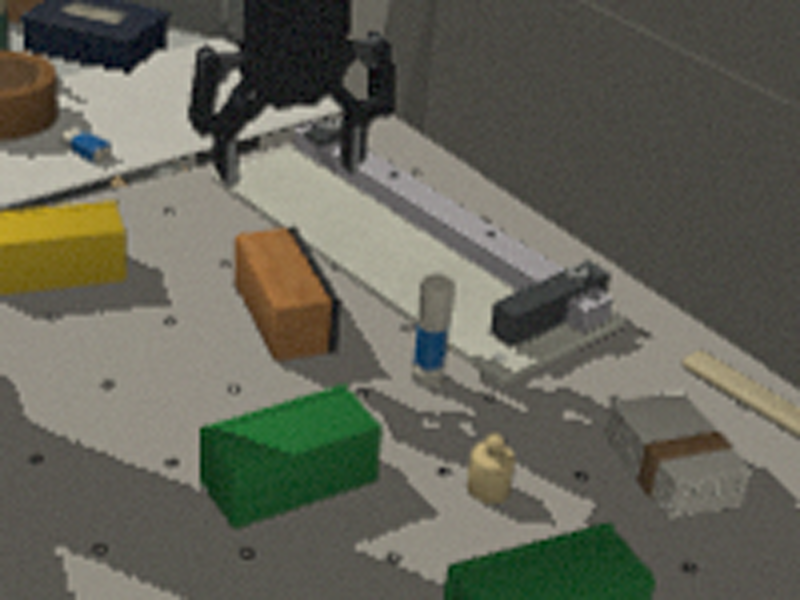

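The view is clear now: the block sits at crop (285,295) with the rubber strip on its fence side, and the stop nose runs from (497,315) to (575,275).

```bash
python3 - <<'E'
from meas import *
from r import *
s=load("scene1");S=lambda x,y:(200+x/4-.375,140+y/4-.375)
def go(n,c,p,q,z,**k):
    e=edge(c,p,q,z,**k);print(n,e[0].round(1),np.degrees(np.arctan2(e[1][1],e[1][0])).round(2),e[2].round(2));return e
a=go("stop +y top",s,S(495,303),S(560,273),39.5,half=1.5)
b=go("fencefront",s,S(370,175),S(540,285),31,half=1.5)
u=np.array([np.cos(np.radians(-14.6)),np.sin(np.radians(-14.6))]);v=np.array([-u[1],u[0]])
print("stop y'",v@a[0],"fence x'",u@b[0])
from plant import arm,readout
arm.line_to([405.5,-115.5,98],150);st(readout)
arm.command_gripper(40);x=st(readout,"closed")
arm.wait(.2);st(readout)
E
```

```text
stop +y top [ 475.1 -255.2] -13.91 0.08
fencefront [ 576.6 -128.8] -104.75 0.08
stop y' -127.22084634868675 fence x' 590.409641488958
 t 2.47 p [ 405.8 -115.9   98.6] F [-0.6 -0.5 -0.3] M [ 0.02 -0.    0.03] gap 85.6
closed t 2.91 p [ 406.1 -115.9   99.1] F [-1.1  0.4  8.8] M [0.03 0.14 0.08] gap 50.3
 t 3.11 p [ 406.1 -115.9   99.1] F [-1.5 -0.2  9.4] M [-0.05  0.18  0.08] gap 50.0
```

```bash
cat >> r.py <<'E'
YAW=-14.7
def w(xp,yp,z,yaw=YAW):
    f=np.radians(yaw);return np.array([xp*np.cos(f)-yp*np.sin(f),xp*np.sin(f)+yp*np.cos(f),z])
def f2(s,yaw=YAW):
    f=np.radians(yaw);F=np.array(s["wrist_force"]);p=np.array(s["tool_pos"])
    r=lambda a:np.array([a[0]*np.cos(f)+a[1]*np.sin(f),-a[0]*np.sin(f)+a[1]*np.cos(f),a[2]]);return r(p),r(F)
def sf(readout,tag=""):
    s=readout.observe();p,F=f2(s);print(tag,"t",round(s["clock"],2),"p'",p.round(1),"F'",F.round(1),"M",np.round(s["moment"],2),"gap",round(s["finger_gap"],1));return p,F
E
python3 - <<'E'
from r import *
from plant import arm,readout,cams
from h import crop
p0=w(*0*np.zeros(2),0) if 0 else None
arm.line_to([406,-115.9,160],120);arm.wait(.3);sf(readout,"lifted")
arm.move_to(w(548,-36,160),quat(YAW));arm.wait(.2);sf(readout,"above")
c=cams.read_camera("scene");np.savez("scene2.npz",**c);crop(c,200,400,120,270,4,"pics/s2.png")
c=cams.read_camera("top");np.savez("top2.npz",**c);crop(c,230,410,110,240,4,"pics/t2.png")
E
```

```text
lifted t 4.08 p' [422.   -9.  159.6] F' [ 0.3 -0.1 -4.2] M [-0.07 -0.02  0.02] gap 50.2
above t 4.85 p' [547.4 -35.8 160.1] F' [ 0.1 -0.7 -3.5] M [-0.04 -0.   -0.02] gap 50.1
```

View pics/s2.png

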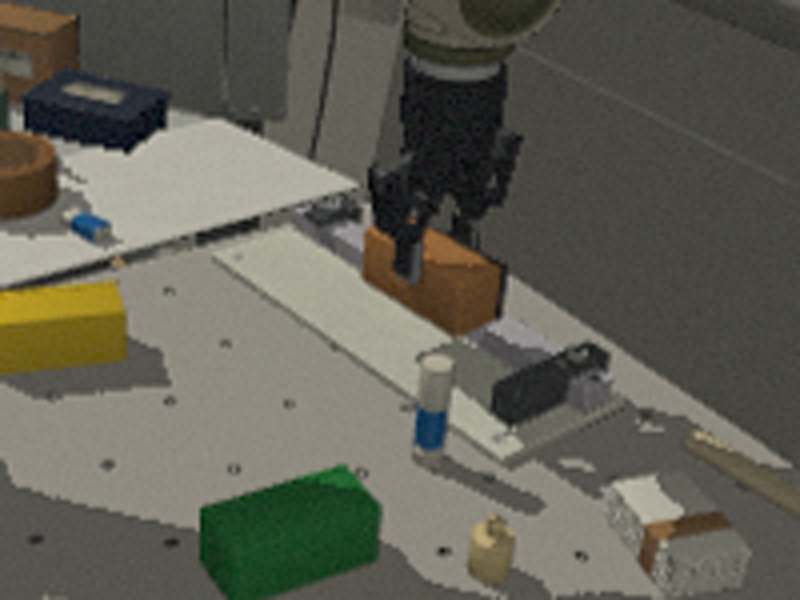

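View pics/t2.png

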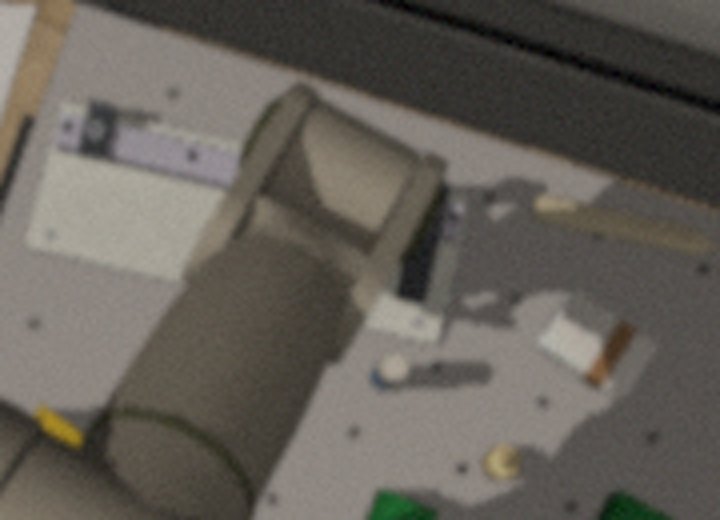

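The block (scene crop 430,275) hangs level over the board with the rubber towards the fence. Next I lower it by force.

```bash
python3 - <<'E'
from r import *
from plant import arm,readout,cams
x,y=548,-36
arm.line_to(w(x,y,113),100);sf(readout)
z=113
while z>104:
    z-=.7;arm.line_to(w(x,y,z),20);arm.wait(.1);p,F=sf(readout,round(z,1))
    if F[2]>-1.5:break
E
```

```text
t 5.57 p' [548.3 -36.  113.4] F' [-1.  -0.2 -4.8] M [-0.   -0.02 -0.05] gap 49.9
112.3 t 5.92 p' [548.1 -36.  112.6] F' [ 0.4 -0.1 -3.7] M [ 0.   -0.05  0.02] gap 50.4
111.6 t 6.27 p' [548.  -36.  111.6] F' [-0.8 -0.2 -4.2] M [0.03 0.05 0.01] gap 50.1
110.9 t 6.62 p' [548.  -36.  110.9] F' [-0.   0.3 -4.2] M [ 0.02 -0.03 -0.03] gap 49.7
110.2 t 6.97 p' [548.  -36.  110.2] F' [-0.2 -0.5 -4.8] M [-0.03  0.03  0.01] gap 50.1
109.5 t 7.32 p' [548.  -36.  109.5] F' [-0.1  0.3 -4.1] M [-0.07 -0.02 -0.03] gap 50.1
108.8 t 7.67 p' [548.  -36.  108.8] F' [-0.9 -0.6 -4.3] M [-0.02 -0.   -0.08] gap 49.9
108.1 t 8.02 p' [548.1 -36.  108.2] F' [-0.1 -0.5 -3.1] M [-0.1  -0.06 -0.06] gap 49.6
107.4 t 8.37 p' [548.2 -36.1 108.1] F' [-2.6  1.5  6.6] M [0.15 0.29 0.01] gap 50.5
```

```bash
python3 - <<'E'
from r import *
from plant import arm,readout,cams
x,y,z=548,-36,107.7
arm.line_to(w(x,y,z),20);arm.wait(.1);sf(readout)
arm.line_to(w(557,y,z),40);arm.wait(.1);sf(readout);x=557
while x<575:
    x+=.6;arm.line_to(w(x,y,z),20);arm.wait(.1);p,F=sf(readout,round(x,1))
    if F[0]<-5:break
E
```

```text
t 8.72 p' [548.3 -36.1 108.2] F' [-0.9  0.4  5.4] M [0.09 0.15 0.06] gap 49.8
 t 9.19 p' [557.5 -36.2 108.1] F' [3.  0.1 4. ] M [-0.13 -0.58  0.03] gap 49.9
557.6 t 9.54 p' [557.7 -36.1 108.1] F' [ 0.  -0.4  7.2] M [-0.14 -0.17 -0.02] gap 49.7
558.2 t 9.89 p' [557.9 -36.1 108.1] F' [-3.2 -0.1 10.2] M [-0.03  0.21  0.  ] gap 50.0
558.8 t 10.24 p' [558.4 -36.1 108.2] F' [-3.4 -0.  10.3] M [0.06 0.41 0.01] gap 49.9
559.4 t 10.59 p' [558.9 -36.1 108.2] F' [-4.2 -0.4 10.7] M [0.05 0.37 0.04] gap 49.6
560.0 t 10.94 p' [559.5 -36.  108.1] F' [-4.9  0.  10.2] M [0.12 0.38 0.04] gap 50.0
560.6 t 11.29 p' [560.1 -36.  108.1] F' [-5.2 -0.4  9.9] M [ 0.08  0.42 -0.03] gap 49.9
```

```bash
python3 - <<'E'
from r import *
from plant import arm,readout,cams
from h import crop
x,y=560.6,-36
for z in(108.0,108.3):
    arm.line_to(w(x,y,z),20);arm.wait(.15);sf(readout,z)
c=cams.read_camera("scene");np.savez("scene3.npz",**c);crop(c,270,370,150,240,8,"pics/s3.png")
E
```

```text
108.0 t 11.69 p' [560.1 -36.  108.2] F' [-2.6 -0.6  7.9] M [-0.01  0.22  0.01] gap 49.8
108.3 t 12.09 p' [560.2 -36.  108.2] F' [-2.7  0.4  5.4] M [-0.07  0.3   0.04] gap 49.8
```

View pics/s3.png

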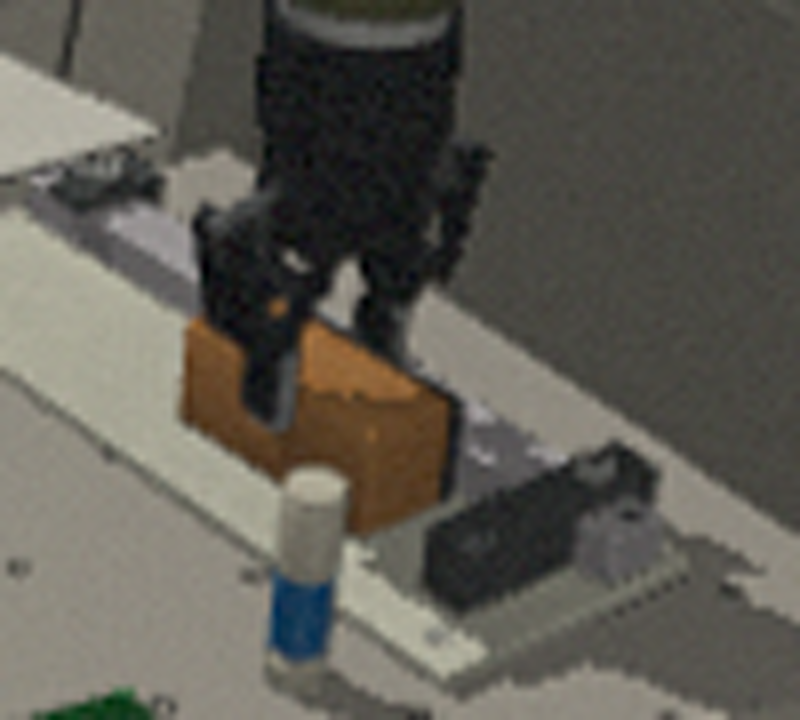

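```bash
python3 - <<'E'
from r import *
from plant import arm,readout,cams
x,y=560.6,-36
for z in(108.7,):
    arm.line_to(w(x,y,z),20);arm.wait(.2);sf(readout,z)
for x in (561.2,561.8,562.4,563,563.6):
    arm.line_to(w(x,y,z),20);arm.wait(.1);p,F=sf(readout,x)
    if F[0]<-6:break
E
```

```text
108.7 t 12.59 p' [560.3 -35.9 108.2] F' [-0.4  0.2 -3.1] M [-0.01  0.02 -0.01] gap 49.7
561.2 t 12.94 p' [561.1 -36.  108.5] F' [-0.8  0.9 -3.8] M [ 0.01 -0.01 -0.01] gap 50.0
561.8 t 13.29 p' [561.8 -36.  108.7] F' [-0.6  0.5 -5.3] M [-0.05  0.03 -0.01] gap 50.2
562.4 t 13.64 p' [562.4 -36.  108.7] F' [ 0.5  0.1 -4.1] M [ 0.02  0.01 -0.04] gap 50.0
563 t 13.99 p' [563.  -36.  108.7] F' [-0.3  0.5 -4.4] M [0.02 0.04 0.04] gap 50.0
563.6 t 14.34 p' [563.6 -36.  108.7] F' [ 0.8  0.6 -4. ] M [0.   0.   0.02] gap 49.8
```

```bash
python3 - <<'E'
from r import *
from plant import arm,readout,cams
y=-36;z=108.1;x=563.6
arm.line_to(w(x,y,z),20);arm.wait(.2);p,F=sf(readout,"down")
while x<570:
    x+=.4;arm.line_to(w(x,y,z),20);arm.wait(.08);p,F=sf(readout,round(x,1))
    if F[0]<-4:break
arm.wait(.3);sf(readout);arm.wait(.3);sf(readout)
E
```

```text
down t 14.79 p' [563.7 -36.  108.2] F' [ 0.3 -0.8 -2.5] M [ 0.01 -0.06  0.  ] gap 50.1
564.0 t 15.12 p' [564.  -36.  108.2] F' [-0.4 -0.2 -2.6] M [-0.    0.08  0.05] gap 49.9
564.4 t 15.46 p' [564.5 -36.  108.2] F' [-1.5  0.2  0.3] M [0.04 0.05 0.  ] gap 50.4
564.8 t 15.79 p' [564.9 -36.  108.2] F' [-0.6 -0.3  0.7] M [ 0.08  0.12 -0.01] gap 49.9
565.2 t 16.12 p' [565.3 -36.  108.2] F' [-0.9  0.1  2.3] M [ 0.06  0.13 -0.06] gap 50.1
565.6 t 16.46 p' [565.6 -36.  108.2] F' [-2.3  0.3  2.2] M [ 0.05  0.12 -0.03] gap 49.8
566.0 t 16.79 p' [566.  -36.  108.2] F' [-1.7  0.8  2. ] M [ 0.04  0.2  -0.02] gap 49.9
566.4 t 17.12 p' [566.4 -36.  108.1] F' [-0.9 -0.4  3.5] M [ 0.07  0.22 -0.02] gap 49.8
566.8 t 17.46 p' [566.8 -36.  108.2] F' [-1.9 -0.7  4.2] M [ 0.11  0.24 -0.01] gap 49.8
567.2 t 17.79 p' [567.  -36.  108.2] F' [-4.8 -0.9  5.3] M [ 0.19  0.63 -0.11] gap 49.9
 t 18.09 p' [567.  -36.  108.2] F' [-3.9 -0.2  5.8] M [ 0.09  0.61 -0.06] gap 50.0
 t 18.39 p' [567.  -36.  108.2] F' [-3.9 -0.5  6. ] M [ 0.11  0.63 -0.14] gap 50.1
```

```bash
python3 - <<'E'
from r import *
from plant import arm,readout,cams
z=108.2;x=567.2
arm.line_to(w(x,-38,z),20,frame=quat(-14.9));arm.wait(.2);p,F=sf(readout,"yaw")
y=-38
for y in (-44,-50,-56,-62):
    arm.line_to(w(x,y,z),25);p,F=sf(readout,y)
while y>-82:
    y-=.7;arm.line_to(w(x,y,z),20);arm.wait(.05);p,F=sf(readout,round(y,1))
    if F[1]>4.5 or F[0]<-14:break
E
```

```text
yaw t 18.84 p' [567.1 -37.9 108.2] F' [-4.2  1.1  5. ] M [ 0.34  0.4  -0.27] gap 49.7
-44 t 19.23 p' [567.1 -44.1 108.2] F' [-5.2 -0.1  5. ] M [ 0.13  0.61 -0.09] gap 49.7
-50 t 19.62 p' [567.1 -50.1 108.2] F' [-4.5 -0.9  5. ] M [ 0.26  0.65 -0.21] gap 50.0
-56 t 20.02 p' [567.1 -56.  108.2] F' [-4.5  0.4  4.8] M [ 0.29  0.65 -0.15] gap 49.9
-62 t 20.41 p' [567.1 -62.  108.1] F' [-4.9  1.5  4.6] M [ 0.3   0.68 -0.2 ] gap 49.8
-62.7 t 20.71 p' [567.1 -62.4 108.2] F' [-5.   3.2  5.6] M [ 0.51  0.57 -0.16] gap 50.2
-63.4 t 21.01 p' [567.1 -63.  108.2] F' [-4.3  3.5  5.1] M [ 0.62  0.5  -0.15] gap 49.9
-64.1 t 21.31 p' [567.1 -63.7 108.2] F' [-5.5  4.8  5.8] M [ 0.7   0.52 -0.15] gap 49.9
```

```bash
python3 - <<'E'
from r import *
from plant import arm,readout,cams
from h import crop
sf(readout)
c=cams.read_camera("scene");np.savez("scene4.npz",**c);crop(c,290,370,170,240,9,"pics/s4.png")
c=cams.read_camera("top");np.savez("top4.npz",**c);crop(c,280,380,140,220,8,"pics/t4.png")
E
```

```text
t 21.31 p' [567.1 -63.7 108.2] F' [-5.5  4.8  5.8] M [ 0.7   0.52 -0.15] gap 49.9
```

View pics/s4.png

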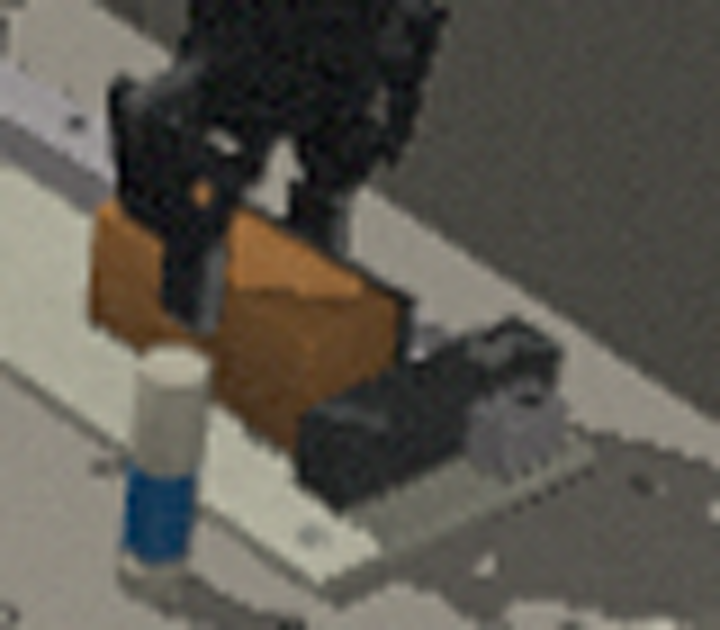

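View pics/t4.png

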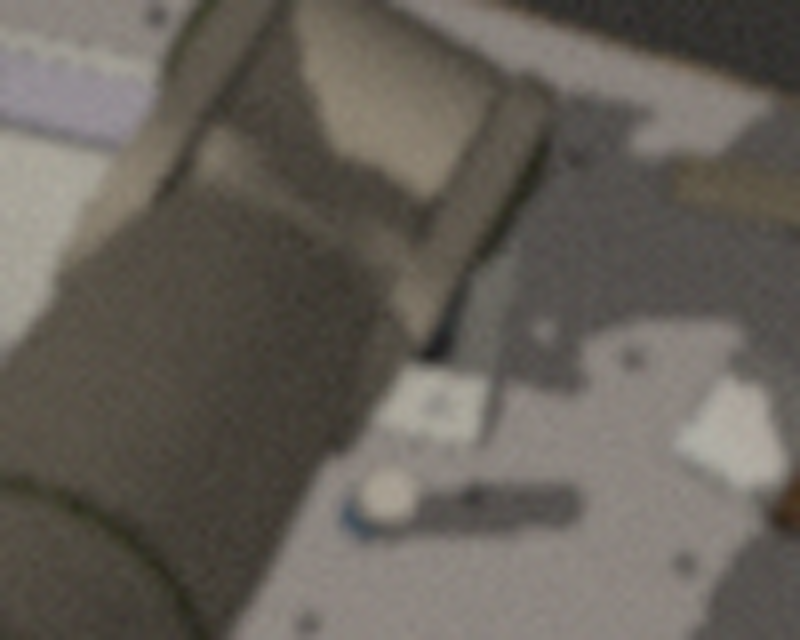

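```bash
python3 - <<'E'
from h import *
from r import w,YAW
c=load("scene4");g=c["image"][170:240,290:370]
e=cv2.createCLAHE(4,(2,2)).apply(cv2.cvtColor(g,cv2.COLOR_RGB2GRAY))
cv2.imwrite("pics/s4e.png",cv2.resize(np.clip(g[:,:,::-1].astype(float)*2.2,0,255).astype(np.uint8),None,fx=9,fy=9,interpolation=cv2.INTER_CUBIC))
f=np.radians(YAW)
for y in(-63.7-55,):
  for x in(590-51,590):
    for z in(9,59):
      p=proj(c,w(x,y,z));print(x,y,z,((p-[290,170]+.5)*9-.5).round(0))
for x in(590-60.5,590):
      p=proj(c,w(x,-126,39.5));print("stop -126",((p-[290,170]+.5)*9-.5).round(0))
E
```

```text
539 -118.7 9 [292. 467.]
539 -118.7 59 [309. 344.]
590 -118.7 9 [396. 419.]
590 -118.7 59 [415. 298.]
stop -126 [297. 412.]
stop -126 [423. 356.]
```

View pics/s4e.png

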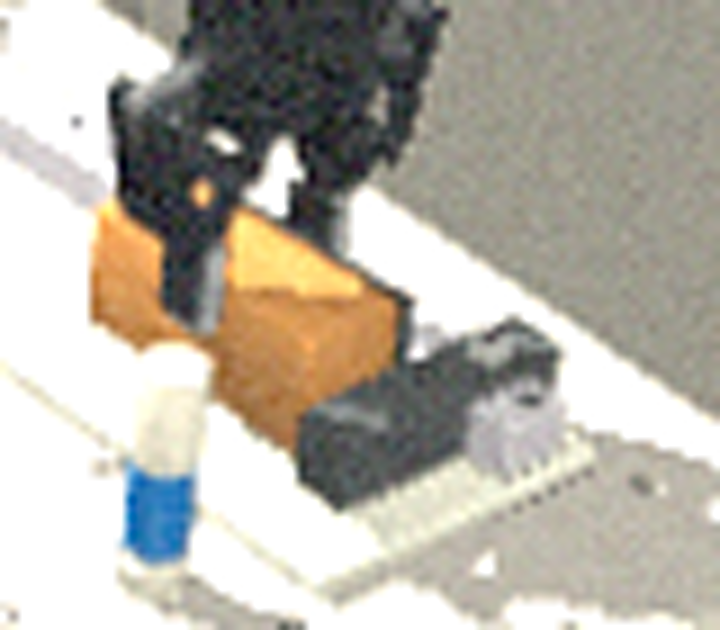

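```bash
python3 - <<'E'
from r import *
from plant import arm,readout,cams
z=108.3;x=567.15;y=-64.1
while y>-78:
    y-=1;arm.line_to(w(x,y,z),20);p,F=sf(readout,round(y,1))
    if F[1]>8 or y<p[1]-1.2:break
E
```

```text
-65.1 t 21.66 p' [567.1 -64.8 108.2] F' [-4.7  3.   4.8] M [ 0.57  0.46 -0.07] gap 50.0
-66.1 t 21.91 p' [567.1 -65.9 108.2] F' [-4.   2.6  4.4] M [ 0.59  0.43 -0.09] gap 49.7
-67.1 t 22.16 p' [567.1 -67.  108.2] F' [-3.1  2.9  3.6] M [ 0.51  0.42 -0.05] gap 50.3
-68.1 t 22.41 p' [567.1 -68.1 108.2] F' [-4.2  3.2  3.1] M [ 0.54  0.45 -0.13] gap 50.1
-69.1 t 22.66 p' [567.1 -69.2 108.2] F' [-3.4  1.8  1.5] M [ 0.45  0.39 -0.13] gap 49.9
-70.1 t 22.91 p' [567.1 -69.9 108.2] F' [-3.1  3.6  1.2] M [ 0.74  0.29 -0.24] gap 49.9
-71.1 t 23.16 p' [567.2 -70.1 108.2] F' [-2.4  9.2  2. ] M [ 1.51 -0.   -0.36] gap 50.2
```

```bash
python3 - <<'E'
from r import *
from plant import arm,readout,cams
c=np.array([567.15,-70.5,108.2])
arm.line_to(w(*c),20);arm.wait(.15);sf(readout,"light")
T=np.array([-11,11,9.]);sg=np.array([-1,-1,-1.])
for i in range(14):
    F=np.mean([f2(readout.observe())[1]],axis=0)
    d=np.clip((T-F)*.05*sg*np.array([-1,1,1])*np.array([-1,1,1]),-.3,.3)
    # more +F needed -> command the other way
    c=c+d;arm.line_to(w(*c),15);arm.wait(.15);p,F=sf(readout,c.round(2))
    if np.all(np.abs(F-T)<1.2):break
E
```

```text
light t 23.56 p' [567.1 -70.  108.2] F' [-3.4  6.3  2.6] M [ 1.03  0.28 -0.31] gap 49.8
[567.45 -70.74 107.9 ] t 23.96 p' [567.2 -70.  108.2] F' [-5.7  7.7  7.7] M [ 1.32  0.57 -0.38] gap 50.2
[567.71 -70.9  107.84] t 24.36 p' [567.3 -70.  108.2] F' [-7.6  8.1  8.6] M [ 1.53  0.81 -0.39] gap 49.8
[567.88 -71.05 107.82] t 24.76 p' [567.3 -70.1 108.2] F' [-9.3  8.9  9.1] M [ 1.61  0.92 -0.43] gap 49.9
[567.97 -71.15 107.82] t 25.16 p' [567.4 -70.1 108.2] F' [-9.6  9.1  9.9] M [ 1.73  0.88 -0.41] gap 50.3
[568.04 -71.24 107.87] t 25.56 p' [567.4 -70.1 108.2] F' [-9.7  9.9  9.5] M [ 1.81  0.92 -0.44] gap 50.1
[568.1  -71.3  107.89] t 25.96 p' [567.4 -70.1 108.2] F' [-10.7   9.9  10.5] M [ 1.89  0.94 -0.4 ] gap 49.9
[568.12 -71.35 107.97] t 26.36 p' [567.4 -70.1 108.2] F' [-8.3  9.9  8.9] M [ 1.83  0.87 -0.42] gap 50.0
[568.25 -71.41 107.96] t 26.76 p' [567.4 -70.1 108.2] F' [-10.5  10.   10.7] M [ 1.93  1.03 -0.49] gap 49.8
[568.28 -71.46 108.05] t 27.16 p' [567.5 -70.1 108.2] F' [-10.4  10.4  10.2] M [ 1.94  0.94 -0.45] gap 49.9
```

```bash
python3 - <<'E'
from r import *
from plant import arm,readout
arm.wait(.3);sf(readout)
s=readout.observe();q=s["tcp_rot"];M=R.from_quat([q[1],q[2],q[3],q[0]]).as_matrix()
print("X axis mrad",(M[:,0]*1000).round(1),"yaw",np.degrees(np.arctan2(M[1,2],M[0,2])).round(2),"tilt jaw mrad",(M[2,2]*1000).round(1))
E
```

```text
t 27.46 p' [567.4 -70.1 108.2] F' [-10.8   9.7   9.4] M [ 1.9   0.96 -0.46] gap 49.9
X axis mrad [   -2.      3.4 -1000. ] yaw -14.94 tilt jaw mrad -2.8
```

```bash
python3 - <<'E'
from r import *
from plant import arm,readout
c=np.array([568.28,-71.46,108.05])
for yw in(-15.1,-15.3,-14.7):
    arm.line_to(w(*c),15,frame=quat(yw));arm.wait(.3);m=[];f=[]
    for _ in range(4):
        s=readout.observe();m.append(s["moment"]);f.append(f2(s)[1]);arm.wait(.04)
    q=s["tcp_rot"];Mt=R.from_quat([q[1],q[2],q[3],q[0]]).as_matrix()
    print(yw,round(s["clock"],2),"F",np.mean(f,0).round(1),"M",np.mean(m,0).round(2),"yaw",np.degrees(np.arctan2(Mt[1,2],Mt[0,2])).round(2))
E
```

```text
-15.1 28.13 F [-8.8 10.6  8.7] M [ 1.87  0.91 -0.47] yaw -15.13
-15.3 28.85 F [-7.7 10.1  8.5] M [ 1.79  0.76 -0.39] yaw -15.33
-14.7 29.57 F [-10.5  10.9  10.1] M [ 1.95  1.03 -0.86] yaw -14.78
```

```bash
python3 - <<'E'
from r import *
from plant import arm,readout
c=np.array([568.28,-71.46,108.05])
for yw in(-15.6,-16.0,-16.4):
    arm.line_to(w(*c),15,frame=quat(yw));arm.wait(.25);m=[];f=[]
    for _ in range(4):
        s=readout.observe();m.append(s["moment"]);f.append(f2(s)[1]);arm.wait(.03)
    q=s["tcp_rot"];Mt=R.from_quat([q[1],q[2],q[3],q[0]]).as_matrix();f=np.mean(f,0);m=np.mean(m,0)
    print(yw,round(s["clock"],2),"F",f.round(1),"M",m.round(2),"yaw",np.degrees(np.arctan2(Mt[1,2],Mt[0,2])).round(2))
    if m[2]>.05 :break
    c[0]+=np.clip((f[0]+10.5)*.06,-.3,.3)
print(c)
E
```

```text
-15.6 30.21 F [-8.2 10.   8. ] M [1.79 0.7  0.18] yaw -15.54
[568.28 -71.46 108.05]
```

```bash
python3 - <<'E'
from r import *
from plant import arm,readout,cams
from h import crop
c=np.array([568.4,-71.46,107.95]);T=np.array([-10.8,10.8,9.5])
def rd():
    m=[];f=[]
    for _ in range(4):
        s=readout.observe();m.append(s["moment"]);f.append(f2(s)[1]);arm.wait(.03)
    q=s["tcp_rot"];Mt=R.from_quat([q[1],q[2],q[3],q[0]]).as_matrix();f=np.mean(f,0)
    print(c.round(2),round(s["clock"],2),"p'",f2(s)[0].round(1),"F",f.round(1),"M",np.mean(m,0).round(2),"yaw",np.degrees(np.arctan2(Mt[1,2],Mt[0,2])).round(2),"X",(Mt[:,0]*1e3).round(1));return f
arm.line_to(w(*c),15,frame=quat(-15.5));arm.wait(.3);F=rd()
for i in range(5):
    if np.all(np.abs(F-T)<.8):break
    c-=np.clip((T-F)*.05,-.2,.2);arm.line_to(w(*c),15);arm.wait(.25);F=rd()
arm.wait(1);rd()
k=cams.read_camera("scene");np.savez("scene5.npz",**k);crop(k,290,370,170,240,9,"pics/s5.png");crop(k,180,430,130,310,3,"pics/s5w.png")
E
```

```text
[568.4  -71.46 107.95] 30.89 p' [567.7 -70.2 108.2] F [-9.  10.4  9.5] M [ 1.82  0.87 -0.06] yaw -15.47 X [   -1.6     2.7 -1000. ]
[568.49 -71.48 107.95] 31.52 p' [567.8 -70.2 108.2] F [-9.6 10.4  9.9] M [ 1.87  0.92 -0.06] yaw -15.48 X [   -1.8     2.8 -1000. ]
[568.55 -71.5  107.97] 32.16 p' [567.8 -70.2 108.2] F [-10.3  10.3  10. ] M [ 1.89  0.92 -0.07] yaw -15.47 X [   -2.      2.9 -1000. ]
[568.55 -71.5  107.97] 33.29 p' [567.8 -70.3 108.2] F [-10.1  11.    9.6] M [ 1.85  0.96 -0.05] yaw -15.47 X [   -2.      2.9 -1000. ]
```

View pics/s5.png

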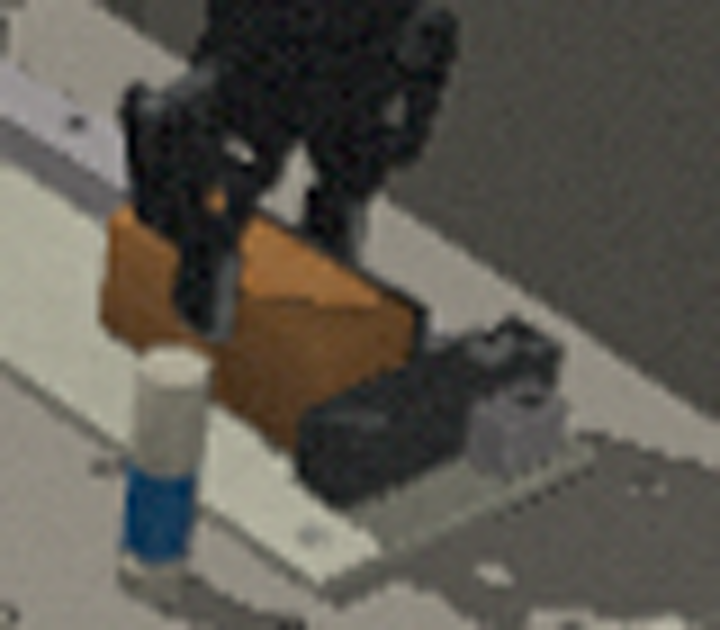

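View pics/s5w.png

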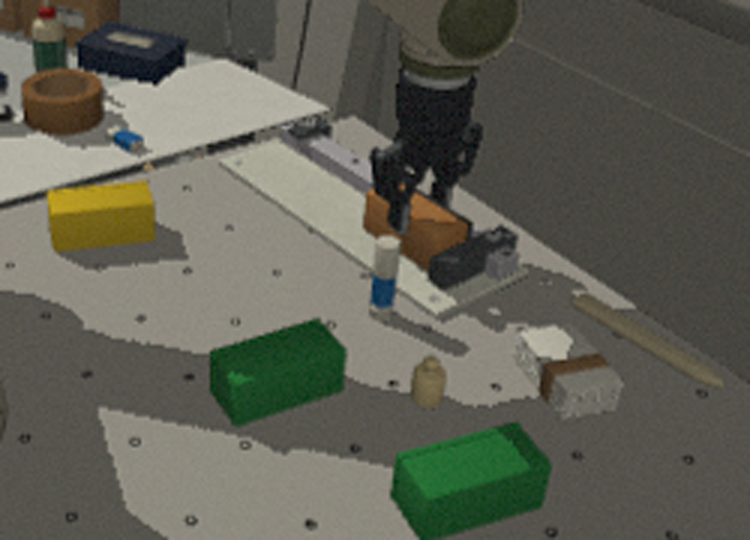

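The block sits against the fence and the stop: its end corner at (415,310) meets the stop nose. The bystanders have not moved, and the forces are steady, so I'm handing in.

```bash
python3 - <<'E'
from plant import finish_job
print(finish_job())
E
```

```text
the job is handed in; nothing more can be done
None
```

I handed the job in at about 33 s on the robot clock, with the arm still holding the push on the beech block with the black rubber. I laid the block on the board about 34 mm short of the stop. I then slid it along the fence until it stalled at the stop, and pressed diagonally.

**Last checks:**
- **Forces:** 10.1 N against the fence, 11.0 N against the stop and 9.6 N down. The block's own weight, about 4 N, adds to the load on the board. The forces changed by less than 1 N over the last second.
- **Flush with fence and stop:** the twisting moment about the vertical was about -0.05 N m and the tool tilt about 0.2°. The last picture shows the block seated at the stop.
- **Bystanders and look-alikes:** the ones in view looked unmoved in the last picture. I judged this by eye and did not measure it.

**What disagreed:**
- **Yaw:** the moment vanished at a gripper yaw of about -15.5°, while the camera put the fence at -14.7°. The block probably sits slightly skewed in the pads. I trusted the moment and corrected the yaw by it while already pressing.
- **Drag:** some sliding forces, up to about 5 N, were higher than the stated friction would give. They came before the block met the stop, and I did not find the cause.

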